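Roll a shaft blank into the V-block and up to the stop

TASK

Roll the round aluminium bar along the bench by pushing on its side, up the ramp of the green V-block until it drops down and lies squarely in the vee; do not pick it up or slide it there. Then push on the end of the bar so that it slides along the vee until its other end rests against the brass button of the red end stop. Leave the bar seated there, let go of everything, and do not disturb the spray can, the tape measure or the oil filter.

Things in the scene. Friction and masses are not known exactly. Their poses are not given: they have to be found in the camera images.
- bar: solid, smooth (low friction) round aluminium bar, 44 mm diameter, 190 mm long, 0.6 to 0.95 kg, loose on the bench in front of the V-block's ramp, thin blue band near its +y end. Origin at its centre, on its axis. y runs along the bar towards the banded end, which is nearer the red stop; x and z turn as it rolls. On the ramp it rolls back if let go
- vblock: green-painted V-block, bare steel vee, fixed to the bench, 160 mm wide along its y (-80 to +80). Origin on the bench below the middle of the vee; x points across the vee away from the ramp, y along the vee to the red end stop, z up. Behind the vee an upright plate 40 mm high, face at x = +25 mm, stops the bar. Red stop post 46 mm high at y = 109 to 129 mm, x = -16 to +24 mm
- ramp_lip (a point): top of the ramp, middle of its width, 12 mm above the bench, 18 mm before the vee's bottom. The ramp climbs to here from bench level at x = -94 mm (V-block frame). Beyond, the vee's faces slope at 30 degrees: down to 3 mm height at x = 0, up to 12 mm at x = +16 mm. Axes as the V-block's
- vee_seat (a point): where the bar's axis lies when seated in the vee: middle of the V-block's width, 28 mm above the bench, at x = 0. Axes as the V-block's. The bar seated and touching the stop has its centre 5 mm from here towards the stop (+y)
- stop_face (a point): face of the brass stop button (16 mm diameter) that points along the V-block's -y, 100 mm from the middle of the width, 28 mm above the bench. The bar's end shall touch it; the bar's centre is then 95 mm from this point. Axes as the V-block's
- lube_can: bystander: upright spray can with a pink cap, 58 mm diameter, 203 mm tall, origin at the centre of its base
- tape_measure: bystander: yellow and black tape measure, 66 x 75 x 36 mm high, origin at the centre of its underside
- oil_filter: bystander: blue oil filter standing upright, 69 mm diameter, 75 mm tall, origin at the centre of its base

How it is judged:
By the outcome, as a careful person would: the job done as asked, in the order asked, and still so for the second after the job is handed in, with the robot touching nothing.
It also fails if it takes over 66 s, if anything falls off the work surface, if the arm or the gripper's body presses on something with over 40 N, if the wrist force passes 120 N, or if a joint passes its speed limit or range.

ROBOT

A 6-joint arm with a two-finger parallel gripper is mounted at the origin on a cart in front of the work surface, level with it; the furniture and walls round the work are solid. World frame = base frame: x ahead of the robot, y to its left, z up, the work surface at z = 0. Lengths are in m, angles in rad, forces in N, time in s.
With the tool pointing down it reaches from about 0.25 to 0.775 m from the base axis. Payload 4 kg.
Tool frame: the origin (TCP) lies at the very end of the fingers, on their centre line; the grasp point (between the pads) lies 19 mm behind it; z points along the fingers, y is the line along which they close (so a half turn about z gives the same grasp; the last joint's range is limited). The gripper opens to 94 mm and grips with 3 to 60 N. Pads are 16 mm wide; open, the fingers measure 119 mm over their backs; the gripper's body (75 mm by 177 mm) begins 78 mm behind the grasp point.
Start: joints at [-1.371, 0.087, 1.371, -0, 1.684, -0.103], TCP at [0.164, -0.525, 0.206] pointing down, gripper open.
Joint ranges: [-3.1, 3.1], [-0.76, 2.03], [0.27, 2.55], [-1.08, 4.22], [0.17, 2.65], [-2.57, 2.57]. Speed limits (rad/s): [2.79, 2.79, 3.14, 3.14, 3.14, 3.14].

INTERFACE

Orientations are given as [roll, pitch, yaw] about the fixed x, y, z axes, in that order (R = Rz(yaw) Ry(pitch) Rx(roll)).
In Python, from bench import robot gives the robot as it stands. The module is installed in compiled form; this text tells all that it offers.
- The arm moves only by the tool move_arm, never from a script. Its argument "deltas" is one flat list of numbers, 7 for each row, row after row: the turn, a rotation vector about the tool's x, y, z in rad, then the shift along the tool's x, y, z in cm, then the closure, from -1 (fully open) to 1 (shut). A call has 1 to 8 rows; each row is the pose to reach, as a shift and turn from the pose commanded when the call began, along the tool's axes at that moment; what a row does not reach only later rows make up. A row lasts 1/10 s, in which the tool goes at most 50 mm and 8.59 degrees, less where a joint would pass 70% of its speed; a pose out of reach is approached as far as the arm can. A call with a gripper value outside its range is refused whole. The fingers move at their own pace and stop on an object; the grip force is fixed at half the most. Time passes only in rows, so rows that repeat a pose let the fingers close. It gives the time, the measured TCP pose, the force, the opening and the grip force at its end, in the units of the state.
- robot.get_obs(): the state, without advancing time (a new reading comes with each control period).
- robot.snapshot(name): name is "scene" or "side" or "wrist"; returns a dict with "image" (384x512x3 uint8, red, green, blue), "depth" (384x512 float32, m along the optical axis (not along the pixel's ray), 0 where there is no reading), "fov_y" (degrees; the focal length in pixels is half the picture's height over the tangent of half this angle, whatever the lens; pixels are square), "cx", "cy" (the principal point, pixels), "origin" and "orientation" of the camera in the world; the wrist camera has in their place "T_tool_cam" (4x4, takes a point from camera to tool coordinates, whose origin is the TCP and whose axes are the flange's). Camera axes: x right, y up, looking along -z (the intrinsics and any distortion apply to the point x, -y, -z); pixel columns grow to the right and rows downward; lengths in m; the calibration is good to about 2 mm. A picture is of the moment at which its call begins: read the wrist's pose just before it.
- robot.close_job(): hands the job in; it is judged then, once.
The state is a dict: "time": time; "joint_positions": joint angles; "qvel": joint speeds; "joint_torque": joint torques, N m; "tool_pos": TCP position; "ee_rot": TCP orientation; "wrist_force": force on the tool from outside, world axes, zero at the start; "wrist_torque": the same for the moment, N m; "width": finger opening in m; "finger_force": force on a finger pad.
Only numpy, scipy, OpenCV 4.12 (cv2) and the standard library are available. Lean on these libraries where they do the work, as an engineer would, in place of code of your own. Each camera call takes 0.05 s, during which the arm holds its last target. There are 200 camera calls.

## Working session

There is one attempt and no reset: what is moved stays moved. The work goes in short steps, Python scripts to look and compute and a tool call to move; the robot and the scene stay as the last step left them, time stands still between calls to the robot, and variables do not carry over. Pictures are saved under pics/ and viewed, at most 10 in all, crops included, and the job is handed in when it is done.

Besides the shell and the picture viewer there is one more tool, called after "Call:" as name(argument=value, ...) on one line, values as JSON. move_arm: Moves the arm, as the interface text tells. Its arguments: {"type":"object","properties":{"deltas":{"type":"array","items":{"type":"number"}}},"required":["deltas"]}

```bash
mkdir -p pics; cat > h.py <<'E'
import numpy as np,cv2
from bench import robot
from scipy.spatial.transform import Rotation as R
def cloud(s):
    d=s["depth"];h,w=d.shape;f=h/2/np.tan(np.radians(s["fov_y"])/2)
    v,u=np.mgrid[:h,:w]
    p=np.stack([(u-s["cx"])/f*d,-(v-s["cy"])/f*d,-d],-1)
    o=np.array(s["orientation"])
    M=o if o.shape==(3,3) else (R.from_euler('xyz',o).as_matrix() if o.size==3 else None)
    return p@M.T+np.array(s["origin"])
E
python3 - <<'E'
from h import *
o=robot.get_obs();print({k:np.round(v,3) for k,v in o.items()})
for n in("scene","side"):
    s=robot.snapshot(n);cv2.imwrite(f"pics/{n}0.png",s["image"][...,::-1]);np.savez(n+"0.npz",**s)
    print({k:s[k] for k in s if k not in("image","depth")})
E
```

```text
{'time': np.float64(0.0), 'joint_positions': array([-1.371,  0.088,  1.372,  0.   ,  1.684, -0.103]), 'qvel': array([ 0.002, -0.001,  0.001, -0.001, -0.001, -0.001]), 'joint_torque': array([ 1.0000e-03, -3.4018e+01, -3.0242e+01,  7.2000e-02,  3.3000e-02,
       -0.0000e+00]), 'tool_pos': array([ 0.164, -0.524,  0.204]), 'ee_rot': array([-3.139, -0.   ,  0.303]), 'wrist_force': array([-0.027,  0.381, -1.238]), 'wrist_torque': array([0.007, 0.001, 0.058]), 'finger_force': np.float64(0.0), 'width': np.float64(0.094)}
{'fov_y': 57.1847896370639, 'cx': 261.0250254503828, 'cy': 190.98756572494574, 'origin': array([0.20100134, 0.76879017, 0.43004582]), 'orientation': array([ 1.11851406, -0.02732923, -2.68614742])}
{'fov_y': 46.86826291573836, 'cx': 271.69552610192915, 'cy': 196.34498071511666, 'origin': array([0.34982243, 1.16090327, 0.53032574]), 'orientation': array([ 1.16161348,  0.0231855 , -2.99513376])}
```

View pics/scene0.png

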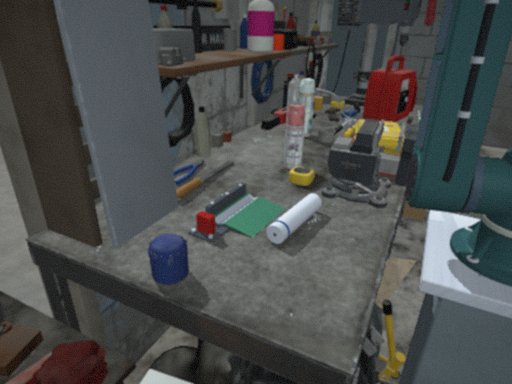

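View pics/side0.png

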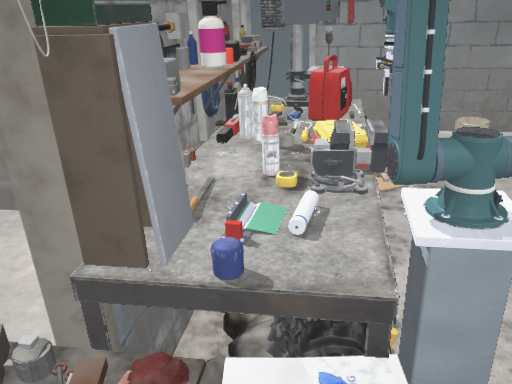

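The scene view shows the bar at about (295,218), the ramp at (257,215), the red stop at (205,225), the filter at (168,258), the tape at (301,177) and the can at (295,140). The side view agrees: bar (304,213), ramp (266,217), stop (233,230).

```bash
cat >> h.py <<'E'
def masks(s):
    P=cloud(s);hsv=cv2.cvtColor(np.ascontiguousarray(s["image"]),cv2.COLOR_RGB2HSV);H,S,V=[hsv[...,i].astype(int) for i in range(3)]
    inb=(P[...,0]>.2)&(P[...,0]<.75)&(P[...,1]<.6)&(P[...,1]>-.3)&(s["depth"]>0)
    return P,dict(green=inb&(H>55)&(H<90)&(S>90)&(P[...,2]<.05),red=inb&((H<8)|(H>172))&(S>150)&(P[...,2]>-.01)&(P[...,2]<.06),
      blue=inb&(H>105)&(H<130)&(S>110)&(P[...,2]<.1),yellow=inb&(H>20)&(H<32)&(S>140)&(P[...,2]<.06),
      bar=inb&(S<70)&(V>110)&(P[...,2]>.012)&(P[...,2]<.06)),
E
python3 - <<'E'
from h import *
for n in("scene","side"):
    s=dict(np.load(n+"0.npz"));r=masks(s);P,m=r[0],r[1]
    for k,M in m.items():
        c,l,st,ce=cv2.connectedComponentsWithStats(M.astype(np.uint8))
        for i in np.argsort(-st[1:,4])[:3]+1:
            if st[i,4]<25: continue
            q=P[l==i];print(n,k,st[i,4],ce[i].round(),"mean",q.mean(0).round(4),"p2",np.percentile(q,2,0).round(3),"p98",np.percentile(q,98,0).round(3))
            if k=="green":
                Rc,sz,a=cv2.minAreaRect(q[:,:2].astype(np.float32)*1000);print("  rect",Rc,sz,a, cv2.boxPoints((Rc,sz,a)).round(1).tolist())
            if k=="bar":
                Rc,sz,a=cv2.minAreaRect(q[:,:2].astype(np.float32)*1000);print("  rect",Rc,sz,a)
                # circle-cylinder fit
                from scipy.optimize import least_squares
                if st[i,4]>300:
                    w=lambda p:(-(q[:,0]-p[0])*np.cos(p[1])-(q[:,1]-q[:,1].mean())*np.sin(p[1]))
                    f=least_squares(lambda p:np.hypot(w(p),q[:,2]-p[2])-.022,[q[:,0].mean(),0,.022],loss='soft_l1',f_scale=.002)
                    ax=np.array([-np.sin(f.x[1]),np.cos(f.x[1])]);t=(q[:,:2]-[f.x[0],q[:,1].mean()])@ax;lo,hi=np.percentile(t,[.5,99.5])
                    print("  cyl yaw",f.x[1],"z",f.x[2],"len",hi-lo,"ctr",np.array([f.x[0],q[:,1].mean()])+ax*(lo+hi)/2,"res",np.abs(f.fun).mean())
    inb=(P[...,0]>.25)&(P[...,0]<.7)&(P[...,1]>0)&(P[...,1]<.5)&(abs(P[...,2])<.006);print("bench z",np.median(P[inb][:,2]))
E
```

```text
scene green 1195 [254. 217.] mean [0.5267 0.1142 0.0067] p2 [0.49  0.031 0.001] p98 [0.565 0.182 0.013]
  rect (528.60400390625, 105.97667694091797) (158.99034118652344, 80.70742797851562) 85.0520248413086 [[481.5, 30.299999237060547], [562.0, 23.299999237060547], [575.7000122070312, 181.6999969482422], [495.29998779296875, 188.6999969482422]]
scene green 70 [230. 204.] mean [0.6028 0.0986 0.0128] p2 [0.596 0.029 0.011] p98 [0.61  0.157 0.014]
  rect (602.9669189453125, 91.1480712890625) (140.2884979248047, 8.206884384155273) 86.35374450683594 [[594.4000244140625, 21.399999618530273], [602.5999755859375, 20.899999618530273], [611.5, 160.89999389648438], [603.2999877929688, 161.39999389648438]]
scene red 334 [206. 223.] mean [0.5904 0.2239 0.0293] p2 [0.574 0.214 0.005] p98 [0.611 0.228 0.047]
scene blue 1416 [168. 260.] mean [0.5581 0.3848 0.0467] p2 [0.539 0.357 0.006] p98 [0.59  0.4   0.075]
scene yellow 266 [301. 178.] mean [ 0.4993 -0.1303  0.0193] p2 [ 0.474 -0.164 -0.   ] p98 [ 0.533 -0.122  0.035]
scene bar 1083 [295. 216.] mean [0.425  0.1102 0.0349] p2 [0.401 0.002 0.015] p9
[... 1710 characters left out ...]
 660 [303. 211.] mean [0.4311 0.1164 0.034 ] p2 [0.404 0.003 0.014] p98 [0.46  0.186 0.044]
  rect (431.8018493652344, 89.90374755859375) (197.56285095214844, 43.074798583984375) 82.403076171875
  cyl yaw -0.12961667069586244 z 0.020283336017050395 len 0.19060391082814254 ctr [0.4334443  0.09264522] res 0.002432143406591184
side bar 593 [339. 182.] mean [ 0.3403 -0.1171  0.0265] p2 [ 0.267 -0.233  0.013] p98 [ 0.423 -0.051  0.058]
  rect (343.1939697265625, -139.60874938964844) (170.84751892089844, 212.5882110595703) 3.607487678527832
  cyl yaw -1.339019948084279 z 0.03509991697778841 len 0.17896925283012707 ctr [ 0.33170664 -0.10900122] res 0.016838627894610964
bench z -0.002041188022138374
```

```bash
python3 - <<'E'
from h import *
for n in("scene","side"):
    s=dict(np.load(n+"0.npz"));P,m=masks(s)
    # upright plate: points z .03-.042 in strip
    X,Y,Z=[P[...,i] for i in range(3)]
    q=P[(X>.56)&(X<.65)&(Y>0)&(Y<.18)&(Z>.018)&(Z<.045)]
    print(n,"plate",len(q),cv2.fitLine(q[:,:2].astype(np.float32),cv2.DIST_HUBER,0,.01,.01).ravel(),np.percentile(q,[2,98],0).round(3).tolist())
    g=P[m["green"]&(X<.585)]
    for nm,pc in(("lip",97),("foot",3)):
        e=[]
        for y in np.arange(.04,.18,.01):
            b=g[abs(g[:,1]-y)<.005]
            if len(b)>8:e.append([np.percentile(b[:,0],pc),y])
        e=np.array(e);pp=np.polyfit(e[:,1],e[:,0],1);print(nm,len(e),"slope",pp[0],"x at y=.1",np.polyval(pp,.1),np.std(e[:,0]-np.polyval(pp,e[:,1])))
    for x0 in np.arange(.15,.7,.1):
        print(f"x{x0:.2f}",[round(float(np.percentile(Z[(abs(X-x0)<.05)&(abs(Y-y0)<.05)],99)),2) if ((abs(X-x0)<.05)&(abs(Y-y0)<.05)).sum()>5 else None for y0 in np.arange(-.6,.4,.1)])
E
```

```text
scene plate 444 [0.07625259 0.99708855 0.61065054 0.13401094] [[0.602, 0.019, 0.019], [0.621, 0.176, 0.042]]
lip 14 slope 0.07454824106677131 x at y=.1 0.5602341083028334 0.0005734961567382512
foot 14 slope 0.8472797437919949 x at y=.1 0.4675237877721706 0.06080103447482375
x0.15 [-0.43, -0.44, -0.47, -0.46, 0.0, 0.0, 0.21, 0.46, 0.0, None]
x0.25 [-0.25, 0.12, 0.12, 0.11, 0.19, 0.19, 0.47, 0.46, 0.0, 0.0]
x0.35 [0.12, 0.12, 0.12, 0.11, 0.19, 0.19, 0.02, 0.01, 0.0, 0.0]
x0.45 [0.05, 0.12, 0.12, 0.0, 0.14, 0.14, 0.04, 0.04, 0.04, 0.0]
x0.55 [0.04, 0.0, 0.0, 0.2, 0.2, 0.04, 0.01, 0.01, 0.05, 0.07]
x0.65 [0.23, 0.01, 0.0, 0.0, 0.0, 0.0, 0.04, 0.04, 0.05, 0.0]
side plate 237 [0.08505767 0.99637604 0.6110759  0.10744299] [[0.604, 0.022, 0.019], [0.624, 0.177, 0.041]]
lip 14 slope 0.1579476058300359 x at y=.1 0.5580616799152198 0.004396832350138954
foot 14 slope 0.053613413005971826 x at y=.1 0.49591668022112423 0.0015846684011458086
x0.15 [0.34, 0.5, 0.53, -0.73, -0.0, 0.0, 0.53, 0.53, 0.0, None]
x0.25 [0.34, 0.54, 0.53, 0.17, 0.19, 0.19, 0.53, 0.52, 0.0, 0.0]
x0.35 [None, 0.12, 0.11, 0.11, 0.19, 0.19, 0.01, 0.0, 0.0, -0.0]
x0.45 [0.06, 0.12, 0.11, 0.0, 0.14, 0.14, 0.04, 0.04, 0.04, -0.0]
x0.55 [0.04, 0.01, 0.0, 0.2, 0.2, 0.03, 0.01, 0.01, 0.04, 0.07]
x0.65 [0.22, -0.0, 0.0, 0.0, 0.04, -0.0, 0.04, 0.04, 0.05, -0.0]
```

```bash
cat >> h.py <<'E'
def rows(wps):
    o=robot.get_obs();R0=R.from_euler('xyz',o["ee_rot"])
    print("t",round(float(o["time"]),2),"pos",o["tool_pos"].round(4),"rot",o["ee_rot"].round(4),"F",o["wrist_force"].round(1))
    for x,y,z,ps in wps:
        print((R0.inv()*R.from_euler('xyz',[np.pi,0,ps])).as_rotvec().round(3).tolist(),(R0.inv().apply(np.array([x,y,z])-o["tool_pos"])*100).round(2).tolist())
E
python3 -c "
from h import *
rows([(.25,-.47,.34,.3),(.37,-.25,.35,.1),(.37,.09,.30,-.13)])"
```

```text
t 0.1 pos [ 0.1639 -0.5245  0.2044] rot [-3.1396e+00 -2.0000e-04  3.0280e-01] F [-0.4 -0.1 -0.4]
[-0.002, -0.0, 0.003] [9.85, -2.66, -13.55]
[-0.002, -0.0, 0.203] [27.86, -20.08, -14.51]
[-0.002, 0.0, 0.433] [38.0, -52.53, -9.44]
```

Call:
move_arm(deltas=[0,0,0,2.5,-0.7,-3.5,-1,0,0,0,5,-1.4,-7,-1,0,0,0,7.5,-2,-10.5,-1,0,0,0,10,-2.7,-13.5,-1,0,0,0.05,13.5,-6,-14,-1,0,0,0.1,17,-9.5,-14,-1,0,0,0.15,20.5,-13,-14,-1,0,0,0.2,24,-16.5,-14.5,-1])

```text
time: 0.9
tool_pos: [0.3442, -0.294, 0.3494]
ee_rot: [-3.14, 0.001, 0.1]
wrist_force: [0.4, -0.3, -0.3]
width: 0.0943
finger_force: 0.0
```

```bash
python3 -c "
from h import *
rows([(.37,-.25,.35,.1),(.37,.09,.30,-.13)])"
```

```text
t 0.9 pos [ 0.3442 -0.294   0.3494] rot [-3.1399e+00  1.1000e-03  1.0010e-01] F [ 0.4 -0.3 -0.3]
[-0.002, 0.001, 0.0] [3.01, -4.12, -0.06]
[-0.002, 0.001, 0.23] [6.41, -37.94, 5.0]
```

Call:
move_arm(deltas=[0,0,0.03,1,-4.7,0.5,-1,0,0,0.06,2,-9.4,1,-1,0,0,0.09,3,-14.1,1.5,-1,0,0,0.12,4,-18.8,2,-1,0,0,0.15,5,-23.5,2.5,-1,0,0,0.18,5.5,-28.2,3,-1,0,0,0.21,6,-33,4,-1,0,0,0.23,6.4,-37.9,5,-1])

```text
time: 1.7
tool_pos: [0.3682, 0.0893, 0.3]
ee_rot: [3.141, -0.001, -0.129]
wrist_force: [1.7, -0.4, 0.2]
width: 0.0942
finger_force: 0.0
```

```bash
python3 - <<'E'
from h import *
o=robot.get_obs();s=dict(robot.snapshot("wrist"));cv2.imwrite("pics/w1.png",s["image"][...,::-1])
T=np.eye(4);T[:3,:3]=R.from_euler('xyz',o["ee_rot"]).as_matrix();T[:3,3]=o["tool_pos"];T=T@s["T_tool_cam"]
s["origin"]=T[:3,3];s["orientation"]=T[:3,:3];np.savez("w1.npz",**{k:s[k] for k in s});print(o["tool_pos"],o["ee_rot"])
E
```

```text
[0.36815461 0.08929579 0.29995547] [ 3.14147380e+00 -5.01205005e-04 -1.28583021e-01]
```

View pics/w1.png

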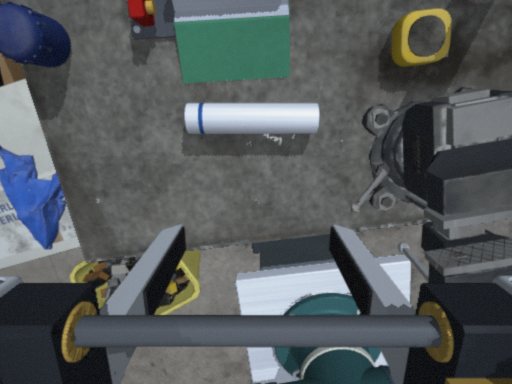

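The wrist view shows the bar at about (252,118), with its band at (200,118). The ramp spans (177–290, 15–80), the red stop with its brass button is at (145,10), and nothing blocks the bar's path.

```bash
python3 - <<'E'
from h import *
s=dict(np.load("w1.npz"));print({k:s[k] for k in s if k not in("image","depth","T_tool_cam","origin","orientation")})
P,m=masks(s);X,Y,Z=[P[...,i] for i in range(3)]
v,u=np.mgrid[:384,:512]
q=P[(u>175)&(u<330)&(v>95)&(v<142)&(Z>.015)&(Z<.06)];c,sz,a=cv2.minAreaRect(q[:,:2].astype(np.float32)*1000);print("bar",len(q),c,sz,a,"ztop",np.percentile(q[:,2],95))
t=q[q[:,2]>.035];print("top line",cv2.fitLine(t[:,:2].astype(np.float32),cv2.DIST_HUBER,0,.01,.01).ravel())
g=P[m["green"]];c,sz,a=cv2.minAreaRect(g[:,:2].astype(np.float32)*1000);print("green",c,sz,a,cv2.boxPoints((c,sz,a)).round(1).tolist())
e=np.array([[np.percentile(b[:,0],2),np.percentile(b[:,0],98),y] for y in np.arange(.035,.17,.01) for b in [g[abs(g[:,1]-y)<.005]] if len(b)>8])
for i in(0,1):pp=np.polyfit(e[:,2],e[:,i],1);print(pp,np.polyval(pp,.1),np.std(e[:,i]-np.polyval(pp,e[:,2])))
b=P[(P[...,2]<.006)&(u<400)&(v>85)&(v<200)];print("bench z",np.median(b[:,2]))
E
```

```text
{'fov_y': array(65.18357855), 'cx': array(257.17646027), 'cy': array(193.24674602)}
bar 4106 (432.00897216796875, 89.06170654296875) (190.16021728515625, 42.85334014892578) 82.665283203125 ztop 0.04422962926065174
top line [0.1282984  0.99173564 0.43302107 0.09131525]
green (529.291015625, 104.22432708740234) (161.77699279785156, 79.16984558105469) 85.74633026123047 [[483.79998779296875, 26.5], [562.7999877929688, 20.600000381469727], [574.7999877929688, 182.0], [495.79998779296875, 187.8000030517578]]
[0.07273109 0.48415334] 0.49142644789014667 0.0003092369511221979
[0.07115521 0.55911352] 0.5662290437246829 0.0002950722596385584
bench z -0.0011755772099706907
```

```bash
python3 -c "
from h import *
rows([(.384,.0956,.08,-.128),(.384,.0956,.016,-.128)])"
```

```text
t 1.75 pos [0.3662 0.0968 0.298 ] rot [-3.136   0.0048 -0.116 ] F [-1.9  3.  -0.7]
[-0.006, 0.005, 0.012] [1.88, 0.04, 21.79]
[-0.006, 0.005, 0.012] [1.91, 0.08, 28.19]
```

Call:
move_arm(deltas=[0,0,0,0.5,-0.3,4.5,-1,0,0,0,1,-0.5,9,-1,0,0,0,1.3,-0.7,13.5,-1,0,0,0,1.3,-0.7,18,-1,0,0,0,1.3,-0.7,20,-1,0,0,0,1.3,-0.7,20,-1,0,0,0,1.3,-0.7,20,-1,0,0,0,1.3,-0.7,20,-1])

```text
time: 2.55
tool_pos: [0.3839, 0.0928, 0.1025]
ee_rot: [-3.141, -0.004, -0.127]
wrist_force: [0.1, -0.1, -0.0]
width: 0.0939
finger_force: 0.0
```

```bash
python3 -c "
from h import *
rows([(.384,.0956,.016,-.128)])"
```

```text
t 2.55 pos [0.3839 0.0928 0.1025] rot [-3.1408 -0.0037 -0.1273] F [ 0.1 -0.1 -0. ]
[-0.001, -0.004, 0.001] [-0.06, -0.28, 8.65]
```

Call:
move_arm(deltas=[0,0,0,0,-0.3,2.5,-1,0,0,0,0,-0.3,5,-1,0,0,0,0,-0.3,7,-1,0,0,0,0,-0.3,8.6,-1,0,0,0,0,-0.3,8.6,-1,0,0,0,0,-0.3,8.6,-1,0,0,0,0,-0.3,8.6,-1])

```text
time: 3.25
tool_pos: [0.3846, 0.0959, 0.0165]
ee_rot: [-3.141, -0.004, -0.127]
wrist_force: [-0.4, -0.5, 0.4]
width: 0.094
finger_force: 0.0
```

```bash
cat >> h.py <<'E'
def V(x,y,z,dps=0): # V frame mm -> world wp
    c,s=np.cos(-.074),np.sin(-.074);return (.581+(c*x-s*y)/1e3,.100+(s*x+c*y)/1e3,z/1e3,-.074+dps)
E
python3 -c "
from h import *
o=robot.get_obs();c,s=np.cos(-.074),np.sin(-.074);d=o['tool_pos']-[.581,.1,0];print('Vpos',c*d[0]+s*d[1],-s*d[0]+c*d[1])
rows([V(-128,-20,16),V(-38,-20,16)])"
```

```text
Vpos -0.19559942283450235 -0.018645757031713006
t 3.25 pos [0.3846 0.0959 0.0165] rot [-3.1408 -0.0038 -0.1272] F [-0.4 -0.5  0.4]
[-0.001, -0.004, -0.053] [6.76, -0.22, 0.07]
[-0.001, -0.004, -0.053] [15.74, -0.7, 0.11]
```

Call:
move_arm(deltas=[0,0,0,0.7,0,0,-1,0,0,0,1.3,0,0,-1,0,0,-0.005,1.8,0,0,-1,0,0,-0.015,2.3,-0.1,0,-1,0,0,-0.025,2.8,-0.1,0,-1,0,0,-0.035,3.3,-0.1,0,-1,0,0,-0.045,3.8,-0.1,0,-1,0,0,-0.053,4.3,-0.1,0,-1])

```text
time: 4.05
tool_pos: [0.426, 0.0912, 0.0144]
ee_rot: [3.141, 0.0, -0.073]
wrist_force: [0.0, 0.4, -0.2]
width: 0.0941
finger_force: 0.2
```

```bash
cat >> h.py <<'E'
def bar(z0=.016,z1=.07,save=None):
    o=robot.get_obs();L=[]
    for n in("scene","side"):
        s=robot.snapshot(n);P,_=masks(s);X,Y,Z=[P[...,i] for i in range(3)]
        hsv=cv2.cvtColor(np.ascontiguousarray(s["image"]),cv2.COLOR_RGB2HSV)
        if save:cv2.imwrite(f"pics/{save}_{n}.png",s["image"][...,::-1])
        M=(hsv[...,1]<60)&(hsv[...,2]>140)&(X>.38)&(X<.64)&(Y>-.05)&(Y<.215)&(Z>z0)&(Z<z1)
        c,l,st,_=cv2.connectedComponentsWithStats(M.astype(np.uint8))
        q=P[l==1+np.argmax(st[1:,4])];cc,sz,a=cv2.minAreaRect(q[:,:2].astype(np.float32)*1000)
        print(n,len(q),np.round(cc,1),np.round(sz,1),round(a,1),"z98",np.percentile(q[:,2],98).round(4),"lo/hi",np.percentile(q,[1,99],0).round(3).tolist())
def vp():
    o=robot.get_obs();c,s=np.cos(-.074),np.sin(-.074);d=o['tool_pos']-[.581,.1,0];print('Vpos',c*d[0]+s*d[1],-s*d[0]+c*d[1])
E
python3 -c "
from h import *
bar();vp()
rows([V(-128,-20,16),V(-38,-20,16)])"
```

```text
scene 499 [456.8  87.2] [ 61.1 143. ] 7.8 z98 0.0672 lo/hi [[0.419, 0.024, 0.021], [0.476, 0.155, 0.069]]
side 615 [448.8  92.9] [194.3  68.1] 82.4 z98 0.0662 lo/hi [[0.423, 0.014, 0.017], [0.492, 0.183, 0.069]]
Vpos -0.1534977370849916 -0.020253260065155848
t 4.15 pos [0.4264 0.0912 0.0146] rot [ 3.1415e+00 -7.0000e-04 -7.4100e-02] F [ 0.2  0.2 -0.4]
[0.0, -0.001, -0.0] [2.55, -0.03, -0.14]
[0.0, -0.001, -0.0] [11.55, -0.03, -0.13]
```

Call:
move_arm(deltas=[0,0,0,0.5,0,-0.2,-1,0,0,0,1,0,-0.2,-1,0,0,0,1.5,0,-0.2,-1,0,0,0,2,0,-0.2,-1,0,0,0,2.5,0,-0.2,-1,0,0,0,3,0,-0.2,-1,0,0,0,3.5,0,-0.2,-1,0,0,0,4,0,-0.2,-1])

```text
time: 4.95
tool_pos: [0.4647, 0.0883, 0.0161]
ee_rot: [3.141, 0.003, -0.074]
wrist_force: [-4.0, 0.8, 1.0]
width: 0.094
finger_force: 2.1
```

```bash
python3 -c "
from h import *
bar(save='a');vp()
rows([V(-38,-20,16)])"
```

```text
scene 463 [492.7  77.2] [ 54.5 153.5] 7.6 z98 0.0675 lo/hi [[0.458, 0.007, 0.024], [0.51, 0.152, 0.069]]
side 559 [487.6  88.6] [187.4  60.9] 85.6 z98 0.066 lo/hi [[0.462, 0.012, 0.017], [0.524, 0.18, 0.068]]
Vpos -0.11298399344672923 -0.020216743927733663
t 5.05 pos [0.4668 0.0882 0.0166] rot [ 3.1416e+00 -2.1000e-03 -7.4200e-02] F [-0.  -0.1 -0. ]
[0.0, -0.002, -0.0] [7.5, -0.02, 0.07]
```

View pics/a_scene.png

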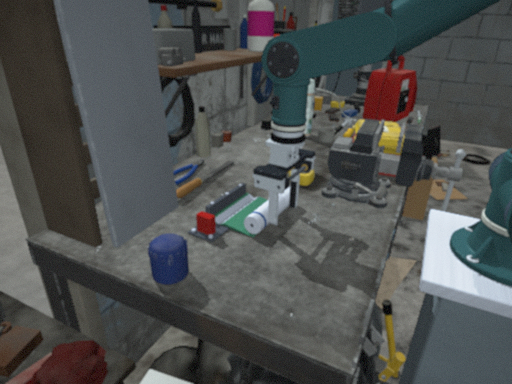

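The bar's banded end is at (257,222), at the foot of the ramp and square with it, and the fingers are behind it. I'll keep pushing.

Call:
move_arm(deltas=[0,0,0,0.5,0,0,-1,0,0,0,1,0,0,-1,0,0,0,1.5,0,0,-1,0,0,0,2,0,0,-1,0,0,0,2.5,0,0,-1,0,0,0,3,0,0,-1,0,0,0,3.5,0,0,-1,0,0,0,4,0,0,-1])

```text
time: 5.85
tool_pos: [0.5058, 0.0853, 0.0165]
ee_rot: [3.141, -0.0, -0.074]
wrist_force: [-3.6, -0.1, 2.2]
width: 0.0943
finger_force: 1.9
```

```bash
python3 -c "
from h import *
vp()
rows([V(-38,-20,16)])"
```

```text
Vpos -0.073884320629478 -0.02024725375042338
t 5.85 pos [0.5058 0.0853 0.0165] rot [ 3.1415 -0.     -0.0742] F [-3.6 -0.1  2.2]
[0.0, -0.0, -0.0] [3.59, -0.03, 0.05]
```

Call:
move_arm(deltas=[0,0,0,0.4,0,0,-1,0,0,0,0.8,0,0,-1,0,0,0,1.2,0,0,-1,0,0,0,1.6,0,0,-1,0,0,0,2,0,0,-1,0,0,0,2.4,0,0,-1,0,0,0,2.8,0,0,-1,0,0,0,3.1,0,0,-1])

```text
time: 6.65
tool_pos: [0.538, 0.0828, 0.0168]
ee_rot: [3.142, -0.003, -0.074]
wrist_force: [-0.2, -0.1, -0.9]
width: 0.0941
finger_force: 0.0
```

```bash
python3 -c "
from h import *
vp();bar(save='b')
rows([V(-38,-20,16)])"
```

```text
Vpos -0.04166253770033988 -0.020289544791387733
scene 498 [578.5  67.1] [ 72.4 168.1] 9.6 z98 0.0672 lo/hi [[0.532, -0.012, 0.028], [0.59, 0.146, 0.069]]
side 722 [574.8  90.6] [178.6  90.7] 86.4 z98 0.0639 lo/hi [[0.533, 0.014, 0.018], [0.622, 0.173, 0.067]]
t 6.75 pos [0.5376 0.0829 0.0167] rot [ 3.1416e+00 -2.1000e-03 -7.4500e-02] F [1.3 0.7 0.9]
[0.0, -0.002, -0.0] [0.4, -0.03, 0.07]
```

Call:
move_arm(deltas=[0,0,0,-1,0,0,-1,0,0,0,-2.5,0,0,-1,0,0,0,-4,0,-2,-1,0,0,0,-6,0,-6,-1,0,0,0,-8,0,-10,-1,0,0,0,-8,0,-14,-1,0,0,0,-8,0,-14,-1,0,0,0,-8,0,-14,-1])

```text
time: 7.55
tool_pos: [0.4567, 0.0891, 0.1576]
ee_rot: [-3.141, -0.003, -0.074]
wrist_force: [-0.5, 0.2, -0.1]
width: 0.0936
finger_force: 0.0
```

```bash
cat >> h.py <<'E'
def wrist(name):
    o=robot.get_obs();s=dict(robot.snapshot("wrist"));cv2.imwrite(f"pics/{name}.png",s["image"][...,::-1])
    T=np.eye(4);T[:3,:3]=R.from_euler('xyz',o["ee_rot"]).as_matrix();T[:3,3]=o["tool_pos"];T=T@s["T_tool_cam"]
    s["origin"]=T[:3,3];s["orientation"]=T[:3,:3];return s
def seat(s):
    P=cloud(s);X,Y,Z=[P[...,i] for i in range(3)]
    hsv=cv2.cvtColor(np.ascontiguousarray(s["image"]),cv2.COLOR_RGB2HSV)
    M=((hsv[...,1]<70)|((hsv[...,0]>100)&(hsv[...,0]<135)))&(hsv[...,2]>60)&(X>.54)&(X<.602)&(Y>-.08)&(Y<.206)&(Z>.025)&(Z<.06)&(s["depth"]>0)
    q=P[M];c,sz,a=cv2.minAreaRect(q[:,:2].astype(np.float32)*1000);t=q[q[:,2]>np.percentile(q[:,2],70)]
    print(len(q),np.round(c,1),np.round(sz,1),round(a,1),"z98",np.percentile(q[:,2],98).round(4),"lo/hi",np.percentile(q,[.5,99.5],0).round(3).tolist(),"ridge",cv2.fitLine(t[:,:2].astype(np.float32),cv2.DIST_HUBER,0,.01,.01).ravel())
E
python3 - <<'E'
from h import *
vp();rows([V(-38,-20,16)]);seat(wrist("w2"))
for n in("scene","side"):
    s=robot.snapshot(n);seat(s);cv2.imwrite(f"pics/c_{n}.png",s["image"][...,::-1])
E
```

```text
Vpos -0.12319834928988586 -0.02008357176227759
t 7.55 pos [0.4567 0.0891 0.1576] rot [-3.1413 -0.0032 -0.074 ] F [-0.5  0.2 -0.1]
[-0.0, -0.003, 0.0] [8.47, -0.0, 14.19]
10383 [582.3  89.1] [217.9  43. ] 85.8 z98 0.0507 lo/hi [[0.555, -0.018, 0.03], [0.602, 0.169, 0.051]] ridge [0.07254453 0.9973652  0.5815553  0.07664606]
890 [581.2  75.4] [191.9  47.7] 86.2 z98 0.0509 lo/hi [[0.552, -0.017, 0.025], [0.601, 0.171, 0.051]] ridge [0.0810618  0.99670905 0.57616544 0.06781855]
578 [580.6  77.5] [194.   41.2] 85.8 z98 0.0495 lo/hi [[0.555, -0.018, 0.025], [0.601, 0.174, 0.051]] ridge [0.0666355 0.9977774 0.5822376 0.0884202]
```

View pics/w2.png

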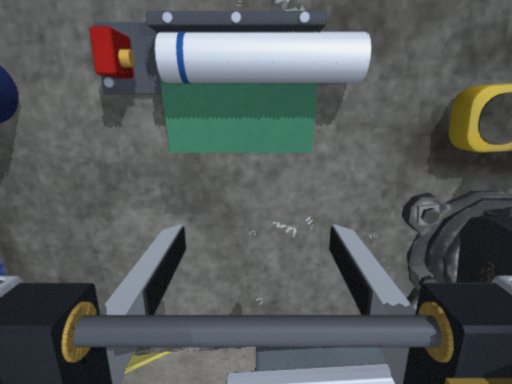

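The bar lies in the vee with its top at z ≈ 50 mm, from (156,57) to (370,57). The button tip is at (133,57), so the gap is about 22 mm. Next I'll check the clearance to the can.

```bash
python3 - <<'E'
from h import *
for n in("scene","side"):
    P=cloud(dict(np.load(n+"0.npz")));X,Y,Z=[P[...,i] for i in range(3)]
    for z0,z1 in((.06,.19),(.1,.19)):
        q=P[(X>.42)&(X<.68)&(Y>-.32)&(Y<-.03)&(Z>z0)&(Z<z1)];print(n,len(q),np.percentile(q,[1,50,99],0).round(3).tolist())
rows([V(0,-148,110),V(0,-148,12)])
E
```

```text
scene 767 [[0.421, -0.251, 0.062], [0.561, -0.227, 0.123], [0.596, -0.12, 0.188]]
scene 537 [[0.422, -0.251, 0.101], [0.562, -0.227, 0.142], [0.596, -0.121, 0.189]]
side 709 [[0.422, -0.245, 0.062], [0.566, -0.225, 0.121], [0.599, -0.116, 0.188]]
side 490 [[0.421, -0.246, 0.101], [0.566, -0.225, 0.14], [0.597, -0.118, 0.188]]
t 7.7 pos [0.4552 0.0889 0.1545] rot [ 3.141   0.0036 -0.0743] F [-0.6  0.3 -0.1]
[0.001, 0.004, -0.0] [12.48, 12.75, 4.41]
[0.001, 0.004, -0.0] [12.52, 12.75, 14.21]
```

Call:
move_arm(deltas=[0,0,0,2.5,2.5,0,0,0,0,0,5,5,0,1,0,0,0,7.5,7.5,0,1,0,0,0,10,10,1,1,0,0,0,12.4,12.8,4,1,0,0,0,12.4,12.8,5,1,0,0,0,12.4,12.8,5,1,0,0,0,12.4,12.8,5,1])

```text
time: 8.5
tool_pos: [0.5698, -0.047, 0.1057]
ee_rot: [-3.141, 0.002, -0.074]
wrist_force: [0.7, 1.0, 0.3]
width: 0.0332
finger_force: 0.0
```

```bash
python3 - <<'E'
from h import *
vp();rows([V(0,-148,12)]);print(robot.get_obs()["width"])
E
```

```text
Vpos -0.0003349291580456281 -0.14741930956685068
t 8.5 pos [ 0.5698 -0.047   0.1057] rot [-3.1409e+00  2.3000e-03 -7.3600e-02] F [0.7 1.  0.3]
[-0.001, 0.002, 0.0] [0.05, 0.06, 9.37]
0.033196829879796344
```

Call:
move_arm(deltas=[0,0,0,0,0,0,1,0,0,0,0,0,0,1,0,0,0,0,0,0,1,0,0,0,0,0,3,1,0,0,0,0,0,6,1,0,0,0,0,0,9.3,1,0,0,0,0,0,9.3,1,0,0,0,0,0,9.3,1])

```text
time: 9.3
tool_pos: [0.5706, -0.0477, 0.0139]
ee_rot: [3.142, 0.0, -0.074]
wrist_force: [0.9, -0.3, 1.4]
width: 0.0007
finger_force: 0.0
```

```bash
python3 - <<'E'
from h import *
vp();rows([V(0,-130,12),V(0,-102,12)]);print(robot.get_obs()["width"])
E
```

```text
Vpos 0.0005603155121111803 -0.14802079706971213
t 9.3 pos [ 0.5706 -0.0477  0.0139] rot [ 3.1416e+00  3.0000e-04 -7.3900e-02] F [ 0.9 -0.3  1.4]
[0.0, 0.0, 0.0] [-0.06, -1.8, 0.19]
[0.0, 0.0, 0.0] [-0.06, -4.6, 0.19]
0.0006552008618952624
```

Call:
move_arm(deltas=[0,0,0,0,-0.5,0,1,0,0,0,0,-1,0,1,0,0,0,0,-1.5,0,1,0,0,0,0,-1.9,0,1,0,0,0,0,-2.3,0,1,0,0,0,0,-2.7,0,1,0,0,0,0,-3.1,0,1,0,0,0,0,-3.5,0,1])

```text
time: 10.1
tool_pos: [0.5734, -0.013, 0.0136]
ee_rot: [3.141, -0.0, -0.074]
wrist_force: [0.2, -3.9, 2.0]
width: 0.0002
finger_force: 2.2
```

```bash
python3 - <<'E'
from h import *
vp();rows([V(0,-102,12)]);s=robot.snapshot("scene");cv2.imwrite("pics/d.png",cv2.resize(s["image"][150:270,160:340,::-1],None,fx=4,fy=4))
E
```

```text
Vpos 0.0007503916244300394 -0.11324350726655667
t 10.1 pos [ 0.5734 -0.013   0.0136] rot [ 3.1411e+00 -2.0000e-04 -7.4400e-02] F [ 0.2 -3.9  2. ]
[0.0, -0.0, -0.0] [-0.08, -1.12, 0.16]
```

View pics/d.png

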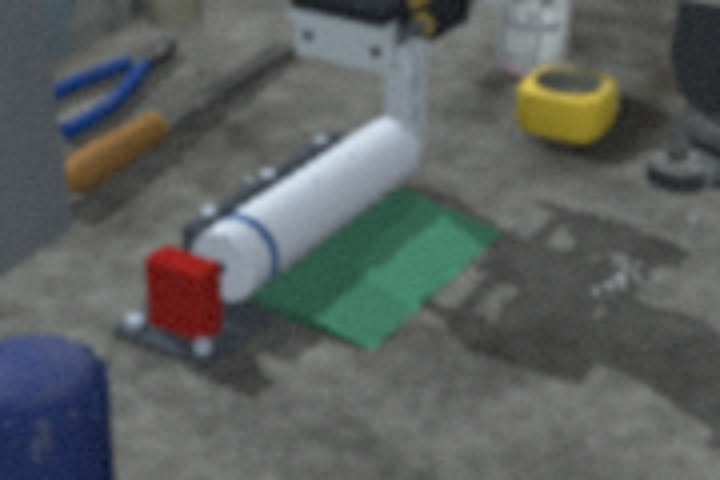

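The bar is still seated and sliding at about 4 N. Its banded end at (230,260) in the crop is close to the post at (185,290).

Call:
move_arm(deltas=[0,0,0,0,-0.2,0,1,0,0,0,0,-0.4,0,1,0,0,0,0,-0.5,0,1,0,0,0,0,-0.6,0,1,0,0,0,0,-0.7,0,1,0,0,0,0,-0.8,0,1,0,0,0,0,-0.8,0,1])

```text
time: 10.85
tool_pos: [0.5738, -0.0047, 0.0134]
ee_rot: [-3.141, 0.0, -0.074]
wrist_force: [1.1, -3.4, 1.3]
width: 0.0008
finger_force: 1.7
```

Call:
move_arm(deltas=[0,0,0,0,-0.1,0,1,0,0,0,0,-0.2,0,1])

```text
time: 11.05
tool_pos: [0.5739, -0.0034, 0.0134]
ee_rot: [3.141, 0.0, -0.074]
wrist_force: [-0.6, -6.2, 1.4]
width: 0.0009
finger_force: 3.2
```

Call:
move_arm(deltas=[0,0,0,0,-0.05,0,1,0,0,0,0,-0.1,0,1])

```text
time: 11.25
tool_pos: [0.5739, -0.0034, 0.0134]
ee_rot: [3.139, 0.0, -0.074]
wrist_force: [0.5, -8.1, 2.0]
width: 0.0006
finger_force: 4.0
```

Call:
move_arm(deltas=[0,0,0,0,-0.05,0,1,0,0,0,0,-0.1,0,1])

```text
time: 11.45
tool_pos: [0.5739, -0.0034, 0.0135]
ee_rot: [3.137, 0.0, -0.074]
wrist_force: [-0.8, -10.3, 1.6]
width: 0.0008
finger_force: 5.2
```

The tool has stopped while the force rises, so the bar is against the button. I'll back off slowly, then lift.

Call:
move_arm(deltas=[0,0,0,0,0.2,0,1,0,0,0,0,0.5,0,1,0,0,0,0,1.5,0,1,0,0,0,0,3,0,1,0,0,0,0,4,-2,1,0,0,0,-2,4.5,-6.5,1,0,0,0,-6,4.5,-10,1,0,0,0,-10,3,-13,1])

```text
time: 12.25
tool_pos: [0.4756, -0.0268, 0.1422]
ee_rot: [3.141, -0.001, -0.077]
wrist_force: [0.5, 0.8, -0.2]
width: 0.0004
finger_force: 0.0
```

Call:
move_arm(deltas=[0,0,0,-2,-4.5,0,1,0,0,0,-2,-9,0,1,0,0,0,-2,-13,0,1,0,0,0,-2,-13,0,0,0,0,0,-2,-13,0,0,0,0,0,-2,-13,0,0])

```text
time: 12.85
tool_pos: [0.4658, 0.1048, 0.1402]
ee_rot: [3.141, 0.0, -0.075]
wrist_force: [-0.7, -1.7, -0.4]
width: 0.0211
finger_force: 0.0
```

```bash
python3 - <<'E'
from h import *
vp();seat(wrist("w3"));s=robot.snapshot("scene");seat(s);s1=robot.snapshot("side");seat(s1)
i0=np.load("scene0.npz");P0,m0=masks(dict(i0));P,m=masks(s)
for k in("blue","yellow"):print(k,P0[m0[k]].mean(0).round(4),P[m[k]].mean(0).round(4))
E
```

```text
Vpos -0.1152746657806725 -0.0037092630391333094
11182 [583.4 107.4] [197.5  42.7] 86.0 z98 0.0507 lo/hi [[0.557, 0.01, 0.032], [0.602, 0.197, 0.051]] ridge [0.07252693 0.9973664  0.5836095  0.10613827]
909 [581.4 106.6] [198.7  47.8] 87.6 z98 0.0508 lo/hi [[0.555, 0.01, 0.025], [0.601, 0.2, 0.051]] ridge [0.07012432 0.99753827 0.58126014 0.11437921]
558 [582.3 106.3] [193.4  41.2] 85.6 z98 0.0496 lo/hi [[0.557, 0.011, 0.026], [0.601, 0.201, 0.05]] ridge [0.07526862 0.9971633  0.58389753 0.11481388]
blue [0.557  0.3829 0.0449] [0.5569 0.3824 0.0442]
yellow [ 0.5011 -0.1204  0.0118] [ 0.4996 -0.1283  0.0183]
```

View pics/w3.png

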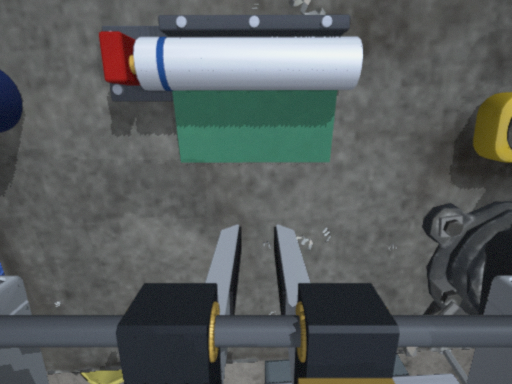

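The picture shows the bar in the vee with its end against the button at (135,63). The top is level at 50 mm, and the robot is clear.

```bash
python3 -c "
from bench import robot
print(robot.close_job())"
```

```text
the job is handed in; nothing more can be done
None
```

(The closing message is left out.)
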